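Press the sample jar down in the sprung ring cradle and hold it there

TASK

Stand the small white-lidded sample jar upright in the raised sprung ring of the round cradle, then press the jar down until the ring is all the way down on its spring, so that the jar can be read at the bottom. Keep holding it pressed down: you finish while still holding it there, without letting go. Leave the dropper bottle and the glass vial where they stand.

Things in the scene. Friction and masses are not known exactly. Their poses are not given: they have to be found in the camera images.
- sample_jar: small upright round glass jar with whitish flip lid, 72 mm tall: body 38 mm in diameter up to z = 60 mm, lid 34 mm wide above. About 55 g (varies). Origin: centre of its underside, z up. Stands on the table at one of three places it swaps with the dropper bottle and the vial. Grasp round the body from above, TCP about 47 mm above its underside.
- cradle: round grey base of the cradle, 100 mm in diameter, 30 mm tall, fixed on the table; three dark bushings on it, tops 40 mm above the table, are the ring's stops. Origin: centre of its underside, z up. It carries the ring over its centre on three legs and a coil spring. At rest the ring's rim is the highest part, 74 mm above the table.
- ring_seat (a point): centre of the inner floor of the aluminium ring (a shallow cup), where the jar's underside comes to stand; 60 mm above the table with the ring up, 44 mm when fully down; moves with the ring. Inside diameter 43 mm, flaring to 53 mm at the mouth; rim 14 mm above the seat. Three lugs, lower than the rim, reach 42 mm from the axis. Site z up.
- ring (a joint): how far the ring is pressed straight down, m: 0 = up (at rest), 0.016 = all the way down on its stops. A spring pushes it up: from about 2 N at the start of the travel to 9 N at the end; it springs back when let go and the jar's own weight does not move it.
- dropper_bottle: bystander: upright white dropper bottle with an orange-red pointed cap, 40 mm in diameter, 107 mm tall. Origin: centre of its underside.
- vial: bystander: upright open flat-bottomed glass tube, 29 mm in diameter, 81 mm tall, pale contents. Origin: centre of its underside.
Not all that is in view belongs to the job. Leave any black, pink or turquoise look-alike of the sample_jar alone.

How it is judged:
On the way:
1. the jar stands upright on the floor of the ring (horizontal distance between sample_jar and ring_seat below 0.005 m and z of sample_jar in the frame of ring_seat between -0.003 and 0.003 m and angle between sample_jar's own z axis and vertical below 0.12 rad), for 0.1 s.
At the end, for the whole second after the job is handed in: Jar upright (within 7 degrees) on the ring's floor (centred within 5 mm, underside within 3 mm of the seat), ring pressed down more than 13 of its 16 mm, more than 3 N between jar and cradle, fingers still on the jar (over 2 N), jar still (under 20 mm/s) (all of step 1 and value of joint ring above 0.013 m and contact force between sample_jar and cradle above 3 N and contact force between the fingers and sample_jar above 2 N and linear speed of sample_jar below 0.02 m/s); the arm keeps its last pose, push and grip.
It fails at once if the dropper bottle is shoved more than 30 mm or knocked over (distance of dropper_bottle from where it was at the start of the episode above 0.03 m or angle between dropper_bottle's own z axis and vertical above 0.5 rad).
It fails at once if the vial is shoved more than 30 mm or knocked over (distance of vial from where it was at the start of the episode above 0.03 m or angle between vial's own z axis and vertical above 0.5 rad).
It also fails if it takes over 35 s, if anything falls off the work surface, if the arm or the gripper's body presses on something with over 40 N, if the wrist force passes 120 N, or if a joint passes its speed limit or range.

ROBOT

A 6-joint arm with a two-finger parallel gripper is mounted at the origin on a cart in front of the work surface, level with it; the furniture and walls round the work are solid. World frame = base frame: x ahead of the robot, y to its left, z up, the work surface at z = 0. Lengths are in m, angles in rad, forces in N, time in s.
With the tool pointing down it reaches from about 0.425 to 0.925 m from the base axis. Payload 12.5 kg.
Tool frame: the origin (TCP) lies between the finger pads, 19 mm behind the fingertips; this is the grasp point; z points along the fingers, x is the direction in which the jaws open and shut, and the axes are right-handed (so a half turn about z gives the same grasp; the last joint's range is limited). The gripper opens to 85 mm and grips with 20 to 120 N. Pads are 22 mm wide; open, the fingers measure 114 mm over their backs; the gripper's body (76 mm by 85 mm) begins 54 mm behind the grasp point. The pads swing forward as they close: fully open they stand 13 mm farther back than shut.
Start: joints at [1.184, 0.491, 1.559, -0, 1.092, -0.106], TCP at [0.173, 0.601, 0.25] pointing down, gripper open.
Joint ranges: [-3.1, 3.1], [-0.84, 2.19], [0.05, 2.79], [-1.13, 4.28], [0.06, 2.93], [-2.69, 2.69]. Speed limits (rad/s): [2.22, 2.22, 2.79, 3.14, 3.14, 3.14].

INTERFACE

Orientations are given as a unit quaternion [x, y, z, w].
In Python, from bench import ctrl, release, grab, ik, grab_frame, calibration, order, look_for, get_t, get_joint_pos, get_qvel, get_tau, get_eef_pos, get_eef_rot, get_force, get_moment, get_opening gives the robot as it stands. Calls block until the motion is done:
- ctrl.move_ptp(position, orientation): joint-space move of the TCP to a pose.
- ctrl.servo_line(position, attitude=None, rate=0.15): straight line of the TCP; attitude=None keeps the orientation; rate is the mean speed in m/s.
- ctrl.movej(angles): joint-space move.
- release() and grab(f_grip=None): open the fingers fully, or close them until they stop; f_grip is the grip in N (None keeps the last).
- ctrl.sleep(seconds).
- ik(position, orientation): joint angles nearest the present ones, or None.
- grab_frame(name): name is "scene" or "top" or "wrist"; returns the picture (400x640x3 uint8, blue, green, red); there is no depth.
- calibration(name): a dict with "fx", "fy", "cx", "cy" (pixels), "origin" and "orientation" of the camera in the world. Camera axes: x right, y down, z forward; pixel columns grow to the right and rows downward; lengths in m; the calibration is good to about 2 mm. The wrist camera is an equidistant fisheye: a pixel r from the principal point sees the ray r / f radians off the axis. A picture is of the moment at which its call begins: read the wrist's pose just before it. calibration takes no time and is no camera call; for the wrist camera it gives the pose at the moment of the call.
A pose or a line that the arm cannot do raises ctrl.IKError and nothing moves.
- order.hand_in(): hands the job in, once; it reports no verdict.
Trained networks look in the newest picture that a camera, given by its name, has taken for a name from the list of things; names that differ only in an ending like _2 or _b are one class to them, and where a whole thing is asked for, a point or a joint stands for the part that bears it (a point fixed in the world has none). Each returns a list of dicts, best first, with "p" (0 to 1); they miss things now and then, are a little off and sometimes report something else, mostly with a low value. They report only what shows in the picture. A call takes as long as a camera call. They do not tell look-alikes from the thing itself.
- look_for(camera, query): "point" ([column, row] in pixels, amid what is visible of it).
Readings, each from a call of its own:
- get_t(): time.
- get_joint_pos(): joint angles.
- get_qvel(): joint speeds.
- get_tau(): joint torques, N m.
- get_eef_pos(): TCP position.
- get_eef_rot(): TCP orientation.
- get_force(): force on the tool from outside, world axes, zero at the start.
- get_moment(): the same for the moment, N m.
- get_opening(): opening from 0.0 (shut) to 1.0 (fully open).
Only numpy, scipy, OpenCV 4.12 (cv2) and the standard library are available. Lean on these libraries where they do the work, as an engineer would, in place of code of your own. Each camera call takes 0.05 s, during which the arm holds its last target. There are 200 camera calls.

## Working session

There is one attempt and no reset: what is moved stays moved. The work goes in short steps, each a Python script; the robot and the scene stay as the last script left them, time stands still between calls to the robot, and variables do not carry over. Pictures are saved under pics/ and viewed, about 8 in all and at most 12, crops included, and the job is handed in when it is done.

```bash
mkdir -p pics; cat > h.py <<'E'
import numpy as np, cv2
from scipy.spatial.transform import Rotation as R
from bench import *
def ray(cal,px,fish=False):
    d=np.array([(px[0]-cal["cx"])/cal["fx"],(px[1]-cal["cy"])/cal["fy"]])
    if fish:
        r=np.linalg.norm(d); v=np.array([*(d/r*np.sin(r) if r>0 else d),np.cos(r)])
    else: v=np.array([*d,1.])
    o=np.array(cal["orientation"],float)
    M=R.from_quat(o) if o.size==4 else R.from_matrix(o)
    return np.array(cal["origin"]),M.apply(v)
def atz(cal,px,z,fish=False):
    o,v=ray(cal,px,fish); return o+v*(z-o[2])/v[2]
def proj(cal,P):
    o=np.array(cal["orientation"],float)
    M=R.from_quat(o) if o.size==4 else R.from_matrix(o)
    v=M.inv().apply(np.array(P)-cal["origin"]); return np.array([cal["cx"]+cal["fx"]*v[0]/v[2],cal["cy"]+cal["fy"]*v[1]/v[2]])
E
python3 - <<'E'
from h import *
for c in ("top","scene"):
    im=grab_frame(c); cv2.imwrite(f"pics/{c}.png",im); cal=calibration(c); print(c,cal)
    for q,z in (("sample_jar",.036),("cradle",.03),("ring_seat",.07),("dropper_bottle",.05),("vial",.04)):
        for d in look_for(c,q)[:4]: print(q,np.round(d["point"]),round(d["p"],2),atz(cal,d["point"],z).round(3))
print(get_t(),get_eef_rot())
E
```

```text
top {'fx': 516.0897013802731, 'fy': 516.0897013802731, 'cx': 321.21380512398576, 'cy': 198.15648489124035, 'origin': array([ 0.38000146, -0.03701287,  1.24189753]), 'orientation': array([ 0.7066012 , -0.70427136,  0.04387884, -0.05283217])}
sample_jar [342. 193.] 0.81 [ 0.558 -0.07   0.036]
sample_jar [423. 177.] 0.8 [ 0.598 -0.262  0.036]
sample_jar [233. 177.] 0.77 [0.596 0.19  0.036]
sample_jar [378. 171.] 0.6 [ 0.611 -0.155  0.036]
cradle [288. 188.] 0.85 [0.572 0.058 0.03 ]
ring_seat [287. 183.] 0.89 [0.576 0.057 0.07 ]
ring_seat [413. 234.] 0.72 [ 0.461 -0.231  0.07 ]
dropper_bottle [345. 230.] 0.52 [ 0.47  -0.077  0.05 ]
vial [414. 232.] 0.74 [ 0.467 -0.236  0.04 ]
scene {'fx': 512.7557364179689, 'fy': 512.7557364179689, 'cx': 316.1528223300308, 'cy': 191.62905867200845, 'origin': array([-0.03462561,  0.57874267,  0.46115648]), 'orientation': array([-0.2917236 ,  0.79199573, -0.4976167 ,  0.20004431])}
sample_jar [325. 176.] 0.89 [ 0.611 -0.165  0.036]
sample_jar [316. 200.] 0.81 [ 0.548 -0.065  0.036]
sample_jar [188. 248.] 0.79 [0.595 0.193 0.036]
sample_jar [358. 162.] 0.66 [ 0.603 -0.268  0.036]
cradle [258. 224.] 0.58 [0.574 0.061 0.03 ]
ring_seat [256. 207.] 0.64 [0.563 0.07  0.07 ]
vial [399. 180.] 0.58 [ 0.471 -0.23   0.04 ]
vial [322. 175.] 0.15 [ 0.613 -0.157  0.04 ]
0.6 [ 7.99088855e-01  6.01212941e-01  2.72044225e-05 -9.14521738e-06]
```

View pics/top.png

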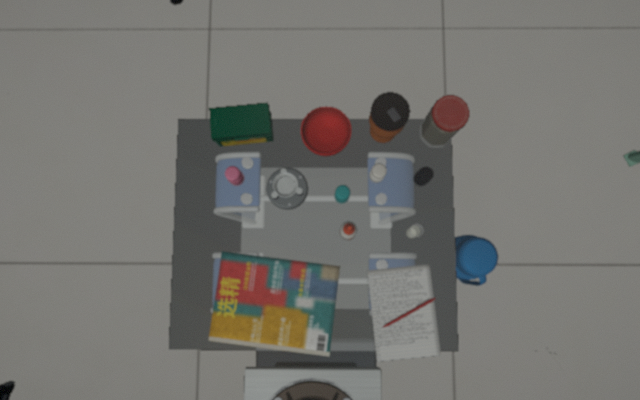

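View pics/scene.png

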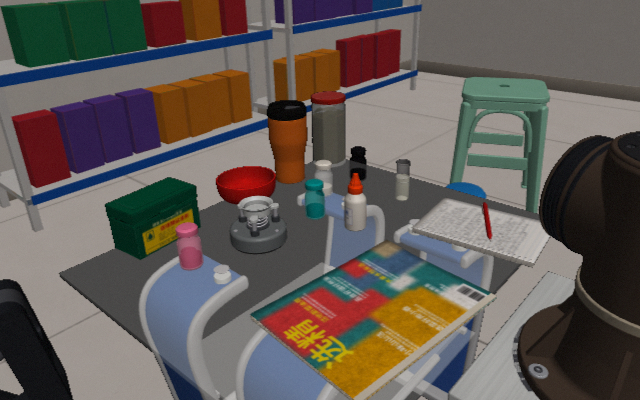

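The top view shows four jar-shaped things: pink (233,175), turquoise (342,193), black (423,177) and whitish-lidded (378,171). In the scene view the white one is at (324,176). The dropper is at (348,230), the vial at (414,231) and the cradle at (287,187). I choose the white one at about (0.611,-0.16). An orange tumbler stands just beyond it, so I'll look from close up next.

```bash
python3 - <<'E'
from h import *
ct=calibration("top");cs=calibration("scene")
print("tumbler base scene",atz(cs,(290,181),0),"edges",atz(cs,(274,176),0),atz(cs,(306,176),0),"top lid at .17",atz(ct,(390,112),.17))
ctrl.move_ptp([0.56,-0.13,0.27],get_eef_rot())
print(get_t(),get_eef_pos(),get_eef_rot(),get_joint_pos())
cal=calibration("wrist"); im=grab_frame("wrist"); print(cal)
for q,z in (("sample_jar",.036),("cradle",.03),("ring_seat",.067),("dropper_bottle",.05),("vial",.04)):
    for d in look_for("wrist",q)[:4]: print(q,np.round(d["point"]),round(d["p"],2),atz(cal,d["point"],z,True).round(3))
cv2.imwrite("pics/w1.png",im)
E
```

```text
tumbler base scene [ 0.70723901 -0.15608155  0.        ] edges [ 7.55680622e-01 -1.53759346e-01  5.55111512e-17] [ 6.97975075e-01 -1.98678741e-01 -5.55111512e-17] top lid at .17 [ 0.71431564 -0.16970715  0.17      ]
3.5083 [ 0.5601331  -0.12934999  0.26999577] [ 7.98836213e-01  6.01548584e-01  5.38075363e-05 -5.86288514e-05] [-3.41899123e-01  3.99571845e-01  1.65925366e+00  1.74815379e-04
  1.08280573e+00 -1.63285759e+00]
{'fx': 309.70691628693146, 'fy': 309.70691628693146, 'cx': 327.00584760329986, 'cy': 201.40273135390595, 'origin': array([ 0.49426287, -0.11011646,  0.39385164]), 'orientation': array([0.79112557, 0.5962043 , 0.08239305, 0.10895941])}
sample_jar [551. 146.] 0.96 [0.599 0.187 0.036]
sample_jar [238. 228.] 0.95 [ 0.594 -0.256  0.036]
sample_jar [376. 161.] 0.85 [ 0.559 -0.068  0.036]
sample_jar [321. 216.] 0.82 [ 0.607 -0.15   0.036]
cradle [471. 145.] 0.9 [0.571 0.057 0.03 ]
ring_seat [491. 146.] 0.78 [0.571 0.067 0.067]
dropper_bottle [345.  90.] 0.93 [ 0.472 -0.083  0.05 ]
vial [214. 130.] 0.62 [ 0.468 -0.242  0.04 ]
```

View pics/w1.png

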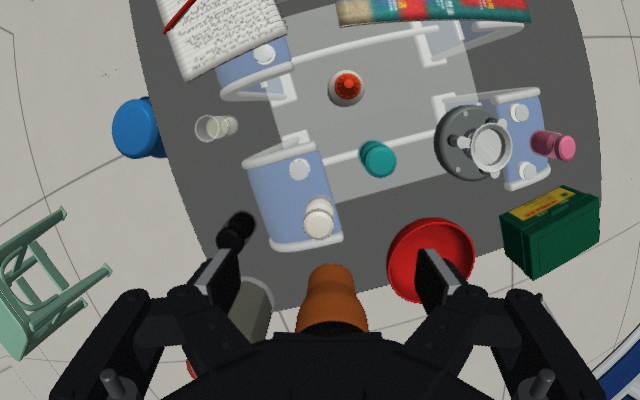

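The white-lidded jar is at (319,217), clear glass below with a white lid. Turquoise is at (377,158), black at (237,230), pink at (553,146), and the cradle ring at (490,147). Now one close crop of the jar and the ring.

```bash
python3 - <<'E'
import cv2,numpy as np
im=cv2.imread("pics/w1.png")
a=cv2.resize(im[190:250,285:355],None,fx=8,fy=8,interpolation=2)[:480,:400]
a=cv2.resize(im[190:250,290:350],(400,400),interpolation=2)
b=cv2.resize(im[95:195,425:525],(400,400),interpolation=2)
cv2.imwrite("pics/crop1.png",np.hstack([a,b]))
E
```

```text
(no output)
```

View pics/crop1.png

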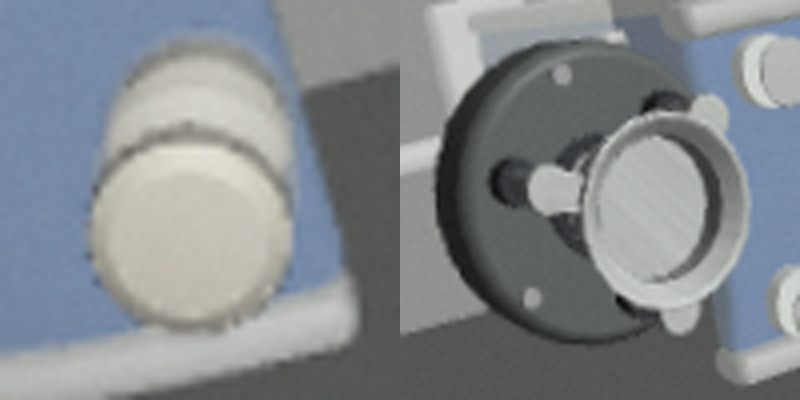

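```bash
python3 - <<'E'
from h import *
cw=calibration("wrist");ct=calibration("top")
print("jar w",atz(cw,(318.5,224.9),.072,True),"ring w",atz(cw,(491.4,147.1),.074,True))
im=cv2.imread("pics/top.png")
a=cv2.resize(im[150:195,355:400],(400,400),interpolation=2);b=cv2.resize(im[160:210,262:312],(400,400),interpolation=2)
cv2.imwrite("pics/crop2.png",np.hstack([a,b]))
E
```

```text
jar w [ 0.60452922 -0.15184033  0.072     ] ring w [0.5706072  0.06232809 0.074     ]
```

View pics/crop2.png

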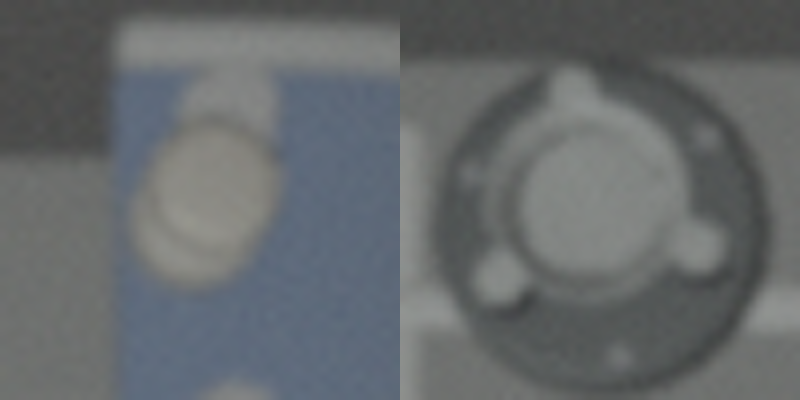

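The top crop shows the lid at about (379.2,170.8) and the ring rim at about (285.4,184.8). I'll fuse these with the wrist values, move above the jar and refine from close by.

```bash
python3 - <<'E'
from h import *
ct=calibration("top")
j=atz(ct,(379.2,170.8),.072);r=atz(ct,(285.4,184.8),.074);print("top: jar",j,"ring",r)
jw=np.array([.6045,-.1518]);J=(j[:2]+jw)/2
ctrl.move_ptp([*J,0.16],get_eef_rot()); release()
cal=calibration("wrist"); im=grab_frame("wrist"); print(get_t(),get_eef_pos(),get_opening(),cal["origin"])
cv2.imwrite("pics/w2.png",im)
E
```

```text
top: jar [ 0.60502127 -0.15505858  0.072     ] ring [0.57158791 0.06046282 0.074     ]
4.625 [ 0.60493761 -0.15336359  0.16184841] 1.0008085892059766 [ 0.53878447 -0.13393772  0.28578321]
```

View pics/w2.png

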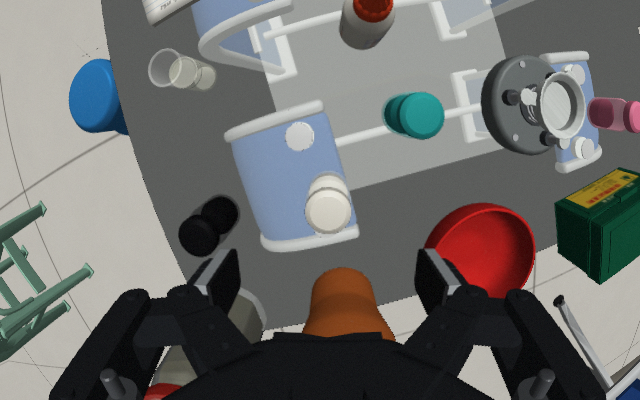

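The jar lid is at (328,211), centred between the fingers. The tumbler and the look-alikes are clear of the finger paths, so I'll descend and grasp.

```bash
python3 - <<'E'
from h import *
cal=calibration("wrist"); j=atz(cal,(328.5,211),.072,True); print("jar w2",j)
x,y=(np.array([.605,-.1535])+j[:2])/2
ctrl.servo_line([x,y,0.047],rate=.12); print(get_eef_pos(),get_force())
grab(45); print(get_opening(),get_opening()*85,get_eef_pos(),get_force())
p=get_eef_pos(); ctrl.servo_line([p[0],p[1],0.17],rate=.15)
print(get_t(),get_opening(),get_eef_pos(),get_force())
cal=calibration("wrist");im=grab_frame("wrist"); print(cal)
cv2.imwrite("pics/w3.png",im)
E
```

```text
jar w2 [ 0.60429478 -0.15159193  0.072     ]
[ 0.60499818 -0.15266565  0.04770151] [-0.23079131 -0.21212301 -0.44852221]
0.4169891184876208 35.44407507144777 [ 0.6048225  -0.15253086  0.04762958] [-1.01518542  1.30602274  5.06637741]
7.2 0.42052730380446957 [ 0.60441838 -0.15238114  0.16911031] [-0.0207667   0.27789692  0.08048494]
{'fx': 309.70691628693146, 'fy': 309.70691628693146, 'cx': 327.00584760329986, 'cy': 201.40273135390595, 'origin': array([ 0.53872647, -0.13317691,  0.29307791]), 'orientation': array([0.79137475, 0.59603526, 0.08194702, 0.10840969])}
```

View pics/w3.png

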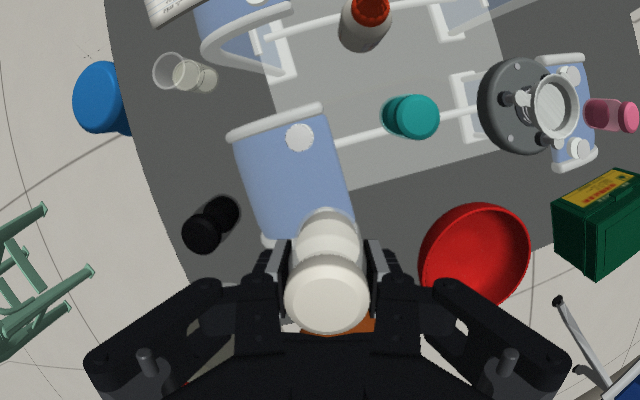

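The jar is held upright with the lid at (327,293). The ring rim is at (557,107). I'll compute the in-hand offset and move over the ring.

```bash
python3 - <<'E'
from h import *
cal=calibration("wrist")
jt=atz(cal,(327,293),.193,True); r=atz(cal,(557,107),.074,True)
print("jar lid",jt,"ring",r)
C=np.array([.571,.061])
ctrl.servo_line([*C,0.175],rate=.15)
print(get_t(),get_eef_pos(),get_opening())
cal=calibration("wrist");im=grab_frame("wrist"); print(cal["origin"])
for q in ("ring_seat","sample_jar"):
  for d in look_for("wrist",q)[:2]: print(q,d)
g=grab_frame("scene"); px=proj(calibration("scene"),[.571,.061,.12]).astype(int);print(px)
cr=cv2.resize(g[max(px[1]-65,0):px[1]+75,px[0]-65:px[0]+75],(400,400),interpolation=2)
w=im[150:350,220:420]
cv2.imwrite("pics/c4.png",np.hstack([cv2.resize(w,(400,400),interpolation=2),cr]))
E
```

```text
jar lid [ 0.60004029 -0.15074172  0.193     ] ring [0.57134687 0.06172151 0.074     ]
8.8417 [0.5711247  0.06041352 0.17493098] 0.41814780764920034
[0.50527439 0.07974277 0.29879668]
ring_seat {'point': [334.2, 195.3], 'p': 0.77}
sample_jar {'point': [191.6, 219.8], 'p': 0.92}
sample_jar {'point': [328.6, 275.2], 'p': 0.73}
[254 177]
```

View pics/c4.png

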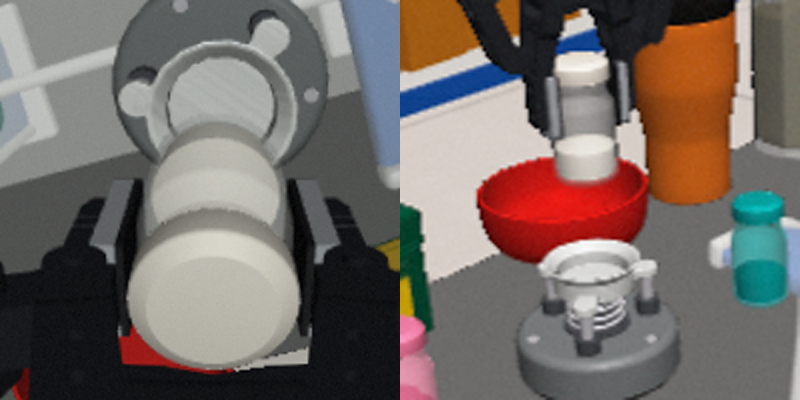

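The left half (wrist) shows the jar over the ring mouth. In the right half (scene) the jar axis lines up with the ring within 1–2 mm. I'll lower in small steps, watching the force.

```bash
python3 - <<'E'
from h import *
cal=calibration("wrist")
print("lid top",atz(cal,(326.5,306),.1993,True), "rim", atz(cal,(220+221*.5,150+105*.5),.074,True))
p=[.5712,.0612]
f0=get_force()
for z in (.122,.116,.112,.1095,.1075):
    ctrl.servo_line([*p,z],rate=.06); ctrl.sleep(.1)
    f=get_force(); print(z,get_eef_pos().round(4),(f-f0).round(2),get_moment().round(2))
    if abs(f[2]-f0[2])>8 or np.hypot(*(f-f0)[:2])>8: break
print(get_t(),get_opening())
g=grab_frame("scene"); w=grab_frame("wrist")
cv2.imwrite("pics/c5.png",np.hstack([cv2.resize(w[150:350,220:420],(400,400),interpolation=2),cv2.resize(g[130:260,190:320],(400,400),interpolation=2)]))
E
```

```text
lid top [0.57226488 0.06039621 0.1993    ] rim [0.56752676 0.06475171 0.074     ]
0.122 [0.5714 0.0612 0.1224] [ 0.99  0.71 -1.74] [0.03 0.   0.02]
0.116 [0.5712 0.0612 0.1159] [ 0.75  0.43 -0.39] [ 0.01  0.05 -0.02]
0.112 [0.5712 0.0612 0.1119] [-0.17  0.01 -1.52] [-0.02 -0.01  0.  ]
0.1095 [0.5712 0.0612 0.1095] [ 0.61  0.19 -1.22] [-0.04  0.02 -0.03]
0.1075 [0.5713 0.0612 0.1076] [2.3  0.66 0.74] [-0.02 -0.12 -0.03]
11.575 0.4148028638527057
```

View pics/c5.png

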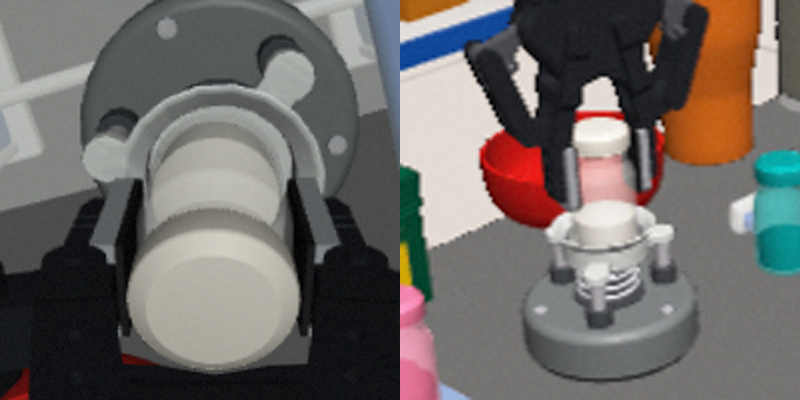

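The jar underside is inside the ring mouth, and only a small sideways force (2 N, +x) shows. I'll ease by +0.7 mm in x and press on step by step, watching for the spring's signature.

```bash
python3 - <<'E'
from h import *
p=[.5719,.0613]
for z in (.1065,.105,.103,.100,.097,.094,.092,.0912):
    ctrl.servo_line([*p,z],rate=.03); ctrl.sleep(.15)
    f=np.mean([get_force() for _ in range(5)],0); print(z,get_eef_pos().round(4),f.round(2),get_moment().round(2))
    if f[2]>25 or np.hypot(*f[:2])>10: break
print(get_t(),get_opening())
g=grab_frame("scene"); w=grab_frame("wrist")
cv2.imwrite("pics/c6.png",np.hstack([cv2.resize(w[150:350,220:420],(400,400),interpolation=2),cv2.resize(g[130:260,190:320],(400,400),interpolation=2)]))
E
```

```text
0.1065 [0.5718 0.0613 0.1065] [-2.08  0.16  1.52] [-0.03  0.19  0.  ]
0.105 [0.5719 0.0613 0.105 ] [-1.37  0.84  2.16] [-0.07  0.28 -0.06]
0.103 [0.5719 0.0613 0.103 ] [-1.38  0.13  4.3 ] [-0.05  0.25  0.03]
0.1 [0.5719 0.0613 0.1001] [-0.89  1.02  4.49] [-0.02  0.25 -0.04]
0.097 [0.572  0.0613 0.0972] [-0.98 -0.11  5.88] [-0.    0.36 -0.01]
0.094 [0.572  0.0613 0.0943] [-2.8   0.01  7.31] [-0.07  0.36  0.02]
0.092 [0.572  0.0613 0.0924] [-2.24 -0.29  7.63] [-0.02  0.43 -0.02]
0.0912 [0.572  0.0613 0.0916] [-1.88  0.01  8.5 ] [-0.05  0.43  0.  ]
14.875 0.4207931099682386
```

View pics/c6.png

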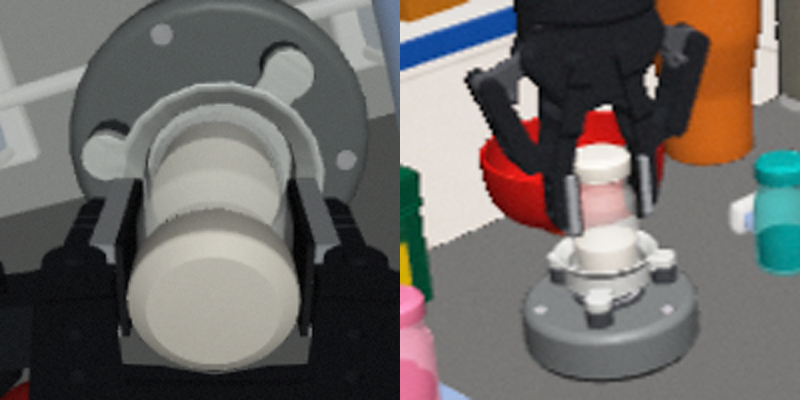

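The spring profile is as expected (about 2 N rising to 8.5 N over 15 mm), and the scene view shows the ring's legs nearly at the bushings. Now I'll press onto the stops.

```bash
python3 - <<'E'
from h import *
p=[.5717,.0613]
for z in (.0905,.0898,.0891,.0884,.0877,.087):
    ctrl.servo_line([*p,z],rate=.03); ctrl.sleep(.15)
    f=np.mean([get_force() for _ in range(5)],0); print(z,get_eef_pos().round(4),f.round(2),get_moment().round(2))
    if f[2]>17 or np.hypot(*f[:2])>12: break
ctrl.sleep(.5);print(get_t(),get_opening(),get_eef_pos(),get_force())
cal=calibration("wrist");g=grab_frame("scene"); w=grab_frame("wrist");print(cal["origin"])
cv2.imwrite("pics/c7.png",np.hstack([cv2.resize(w[150:350,220:420],(400,400),interpolation=2),cv2.resize(g[160:260,210:310],(400,400),interpolation=2)]))
E
```

```text
0.0905 [0.572  0.0613 0.0915] [-3.73  0.14 14.42] [-0.11  0.62 -0.  ]
0.0898 [0.5721 0.0613 0.0914] [-5.3  -0.29 20.77] [-0.13  0.94 -0.02]
16.275 0.4159362999181431 [0.57212727 0.06125997 0.09139688] [-4.76105793 -1.64419603 21.07628235]
[0.50602542 0.08057284 0.21512027]
```

View pics/c7.png

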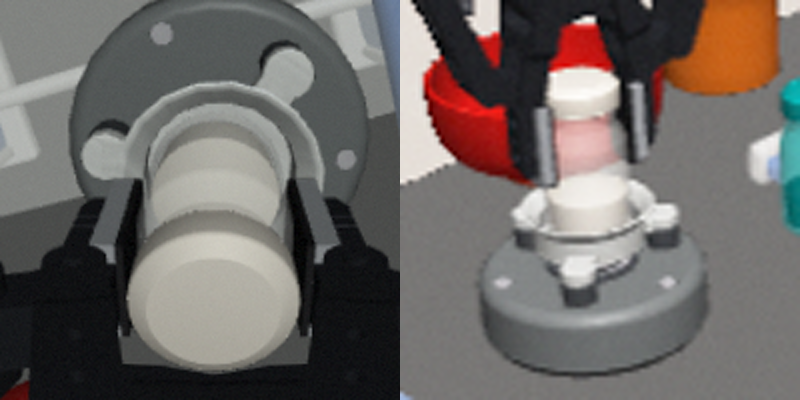

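The hard stop came at TCP z = 0.0914. The seat at 0.044 plus the grasp height of 0.0476 predicts 0.0916, so the jar is flush on the ring floor and the ring is on its stops. The picture shows it upright. Handing in.

```bash
python3 - <<'E'
from h import *
print(get_t(),get_opening(),get_force()); order.hand_in()
E
```

```text
16.375 0.42160470521806076 [-4.95786548 -0.45599131 20.57771771]
the job is handed in; nothing more can be done
```

I stood the white-lidded jar in the ring and pressed it down to the stops. I handed the job in at 16.4 s while still gripping and pressing; the hand-in gives no verdict.

**Last checks:**
- **Ring fully down:** the push rose from about 2 to 8.5 N over roughly 15 mm, then hit a hard stop at TCP z 0.0914. Seat height plus grasp height predicts 0.0916, so the jar is flush on the floor of the ring.
- **Holding force:** about 21 N downward when handed in, grip set to 45 N and the opening unchanged.
- **Jar pose:** it looked upright in the ring in the last pictures.

**Not perfect:**
- A steady sideways force of about 5 N in −x remained, so the jar is slightly off-centre, probably against the ring's wall.
- One wrist-camera reading of the ring was about 4 mm off the others. I treated it as a bad reading because the rim was partly hidden.
- I did not measure the dropper bottle and the vial again at the end. The arm's path stayed clear of them and no unexpected contact force showed.

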